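Hook a rack bracket into a slotted upright

TASK

Pick up the blue rack bracket and hang it on the slotted strip of the timber post: press its two hook tabs gently into the slots just above and just below the brass pin until the back plate is flush, then, still pressing it in, push it down until the tabs are fully home and the pin has sprung out again. Let go and leave it hanging square. Never force it against the post, and leave the flask, the tape and the offcut where they are.

Things in the scene. Friction and masses are not known exactly. Their poses are not given: they have to be found in the camera images.
- bracket: Blue steel rack bracket, 0.3 to 0.6 kg, loose, standing on its flat foot. Origin: middle of the lower rear edge of its back plate, on the foot's underside; x points out of the plate's rear (the way the tabs point), z up. Plate x -5 to 0, 36 wide, 80 high, with a notch for the pin in its -y edge: y -18 to -6.5, z 45.5 to 59.5. Foot x -155 to -5, 36 wide, 5 thick. End lip 50 high. Home: its axes parallel to the post's, x = y = 0.
- web_grip (a point): Place to grip the blue bracket from above, across its upright web, 10 thick: at bracket x -50, y 0, z 45. There the web runs z 5 to 65 for bracket x -85 to -5 (then 32 high out to the lip); the foot flange below it is 36 wide and 5 thick. The centre of mass is near bracket x -55, z 26.
- tabs (a point): Midway between the bracket's two steel hook tabs (bracket x 5.5, y 0, z 43). Tabs 6 wide, on y = 0. Each: a neck, bracket x 0 to 5.5, 8 high (z 14 to 22 and z 64 to 72), then a round-ended bar 6 thick as hook, x 5.5 to 11.5, from the neck's top to 13 below its underside (z 1 to 22 and z 51 to 72).
- post: Fixed timber post 60 x 60, 210 high, on a 120 square foot 20 thick. A steel slotted strip 44 wide covers its front. Origin: on the bench, below the middle of the strip's front face; x points into the post (the way the tabs go), z up; the face is the plane x = 0. Wall 4 thick, 14 free behind it. Pressing the held bracket on the post with over 40 N (all contacts summed) bends tabs. Home: the bracket's origin at x = y = 0, z 100 plus strip error.
- strip_nominal (a point): Nominal place of the pin: post x 0, y -13.5, z 152.5; fixed to the post. The strip is clamped at a hand-set height, NOT measured: up to 18 higher or lower; it stays put. Its ends are nominally at z 52 and 203. Slots on y = 0, 12 wide, 25 high, nominally z 64-89, 114-139, 164-189; use the upper two. The bracket's underside is nominally at 113 to 117 as the tabs enter, 100 when home: find it by feel or sight.
- pin (a joint): Brass round-nosed spring pin, 10 across, on the strip, beside the slot column, level with the gap between the upper two slots; shifts with the strip. 0 = out, 4 mm proud of the face; grows as pressed in; 0.004 m = level with the face. The back plate presses it in (3.6 N at first, 7 N when level) and it pushes the bracket away meanwhile. In the last 2 mm of the bracket's way down it springs back out to 0, into the plate's notch.
- flask: Red drinking flask, 70 across, 210 high, standing on the bench; origin under its centre. Leave alone.
- tape: Yellow roll of tape, 100 across, 25 high, lying flat; origin under its centre. Leave alone.
- offcut: Stepped pine offcut, 110 x 50 x 60 high; origin under its centre. Leave alone.
Things that resemble listed ones, but are neither listed nor needed, are in the scene too. Several things have the shape of the bracket; the one meant has the colours described above. Of the things that look like the post, the smaller one is meant.

How it is judged:
By the outcome, as a careful person would: the job done as asked, in the order asked, and still so for the second after the job is handed in, with the robot touching nothing.
It also fails if it takes over 72 s, if anything falls off the work surface, if the arm or the gripper's body presses on something with over 40 N, if the wrist force passes 120 N, or if a joint passes its speed limit or range.

ROBOT

A 6-joint arm with a two-finger parallel gripper is mounted at the origin on the work surface. World frame = base frame: x ahead of the robot, y to its left, z up, the work surface at z = 0. Lengths are in m, angles in rad, forces in N, time in s.
With the tool pointing down it reaches from about 0.325 to 1 m from the base axis. Payload 5.1 kg.
Tool frame: the origin (TCP) lies midway between the tips of the shut fingers; the grasp point (between the pads) lies 19 mm behind it; z points along the fingers, y is the line along which they close (so a half turn about z gives the same grasp; the last joint's range is limited). The gripper opens to 85 mm and grips with 20 to 120 N. Pads are 22 mm wide; open, the fingers measure 114 mm over their backs; the gripper's body (76 mm by 85 mm) begins 54 mm behind the grasp point. The pads swing forward as they close: fully open they stand 13 mm farther back than shut.
Start: joints at [-1.254, 0.124, 1.65, -0, 1.367, -0.083], TCP at [0.253, -0.599, 0.231] pointing down, gripper open.
Joint ranges: [-2.61, 2.61], [-1.02, 2.33], [0.03, 2.71], [-1.35, 4.49], [0.32, 2.68], [-2.91, 2.91]. Speed limits (rad/s): [2.57, 2.57, 3.14, 3.14, 3.14, 3.14].

INTERFACE

Orientations are given as a unit quaternion [w, x, y, z].
In Python, from plant import ctrl gives the robot as it stands.
- The arm moves only by the tool carry_out, never from a script. Its argument "commands" is a list of rows, each a list of 7 numbers: the shift along the tool's x, y, z in m, then the turn, a rotation vector about the tool's x, y, z in rad, then the opening, from -1 (shut) to 1 (fully open), so that 0 is half open. In form: [[tx, ty, tz, wx, wy, wz, claw], ...]. A call has 1 to 10 rows; each row is the pose to reach, as a shift and turn from the pose commanded when the call began, along the tool's axes at that moment; what a row does not reach only later rows make up. A row lasts 1/10 s, in which the tool goes at most 50 mm and 8.59 degrees, less where a joint would pass 70% of its speed; a pose out of reach is approached as far as the arm can. A call with a gripper value outside its range is refused whole. The fingers move at their own pace and stop on an object; "newtons" is the grip in N (left out, the last holds). Time passes only in rows, so rows that repeat a pose let the fingers close. It gives the time, the measured TCP pose, the force, the opening and the grip force at its end, in the units of the state.
- ctrl.state(): the state, without advancing time (a new reading comes with each control period).
- ctrl.get_image(name): name is "scene" or "top" or "wrist"; returns the picture (400x640x3 uint8, red, green, blue); there is no depth.
- ctrl.calibration(name): a dict with "vertical_fov" (degrees; the focal length in pixels is half the picture's height over the tangent of half this angle, whatever the lens; pixels are square), "cx", "cy" (the principal point, pixels), "extrinsics" (4x4, takes a point from camera to world coordinates). Camera axes: x right, y up, looking along -z (the intrinsics and any distortion apply to the point x, -y, -z); pixel columns grow to the right and rows downward; lengths in m; the calibration is good to about 2 mm. A picture is of the moment at which its call begins: read the wrist's pose just before it. calibration takes no time and is no camera call; for the wrist camera it gives the pose at the moment of the call.
- ctrl.hand_in(): hands the job in; it is judged then, once.
The state is a dict: "time_s": time; "joint_positions": joint angles; "qd": joint speeds; "joint_torque": joint torques, N m; "position": TCP position; "eef_rot": TCP orientation; "contact_force": force on the tool from outside, world axes, zero at the start; "torque": the same for the moment, N m; "width": finger opening in m; "grasp_force": force on a finger pad.
Only numpy, scipy, OpenCV 4.12 (cv2) and the standard library are available. Lean on these libraries where they do the work, as an engineer would, in place of code of your own. Each camera call takes 0.05 s, during which the arm holds its last target. There are 200 camera calls.

## Working session

There is one attempt and no reset: what is moved stays moved. The work goes in short steps, Python scripts to look and compute and a tool call to move; the robot and the scene stay as the last step left them, time stands still between calls to the robot, and variables do not carry over. Pictures are saved under pics/ and viewed, at most 10 in all, crops included, and the job is handed in when it is done.

Besides the shell and the picture viewer there is one more tool, called after "Call:" by a JSON object that holds its "name" and its "arguments". carry_out: Moves the arm, as the interface text tells. Its arguments: {"type":"object","properties":{"commands":{"type":"array"},"newtons":{"type":"number"}},"required":["commands"]}

```bash
mkdir -p pics; ls
python3 - <<'E'
from plant import ctrl
import cv2,numpy as np
for n in("scene","top"):
    im=ctrl.get_image(n); cv2.imwrite(f"pics/{n}0.png",im[:,:,::-1]); c=ctrl.calibration(n)
    print(n,{k:(np.round(v,4).tolist()) if not isinstance(v,str) else v for k,v in c.items()})
print(ctrl.calibration("wrist")); print(ctrl.state())
E
```

```text
pics
scene {'vertical_fov': 56.2156, 'cx': 320.719, 'cy': 196.4785, 'extrinsics': [[-0.1123, -0.6546, 0.7476, 1.4086], [0.9936, -0.0845, 0.0753, 0.1083], [0.0139, 0.7512, 0.6599, 0.9214], [0.0, 0.0, 0.0, 1.0]]}
top {'vertical_fov': 44.5708, 'cx': 311.5526, 'cy': 198.9187, 'extrinsics': [[0.0053, 0.9934, -0.115, 0.3534], [-1.0, 0.0047, -0.0061, 0.0173], [-0.0055, 0.115, 0.9933, 1.5106], [0.0, 0.0, 0.0, 1.0]]}
{'vertical_fov': 65.03093036786458, 'cx': 326.0828561550173, 'cy': 198.9262473176034, 'extrinsics': array([[ 0.38889868,  0.87627106,  0.28444127,  0.3252749 ],
       [-0.92127659,  0.37080036,  0.11728826, -0.56739321],
       [-0.00269462, -0.30766234,  0.95149179,  0.37190086],
       [ 0.        ,  0.        ,  0.        ,  1.        ]])}
{'time_s': 0.1, 'joint_positions': array([-1.25359380e+00,  1.24459170e-01,  1.65155901e+00,  8.99912559e-06,
        1.36750644e+00, -8.26074758e-02]), 'qd': array([-0.00011022, -0.00022353, -0.00407784,  0.00050838, -0.00179534,
        0.00069979]), 'joint_torque': array([ 1.64194157e-04, -4.24931788e+01, -3.66653287e+01, -1.72673331e-04,
        3.94680508e-03, -1.18860859e-05]), 'position': array([ 0.25280321, -0.59821402,  0.23015072]), 'eef_rot': array([-9.59859121e-04,  9.80085171e-01,  1.98575239e-01, -1.08671807e-04]), 'contact_force': array([-0.13416226, -0.22201062, -0.04175902]), 'torque': array([ 0.02165381,  0.03098339, -0.04722172]), 'grasp_force': 0.0, 'width': 0.08517571497632148}
```

View pics/scene0.png

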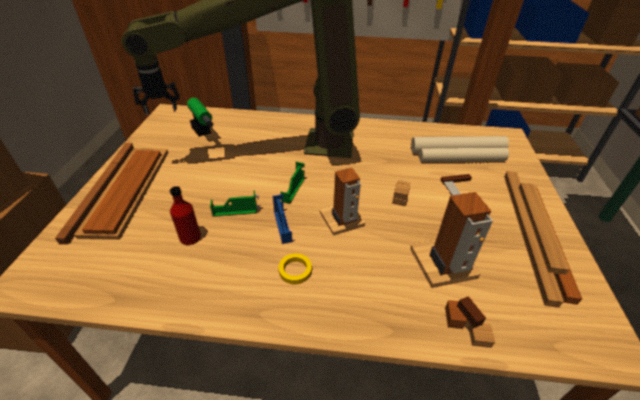

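View pics/top0.png

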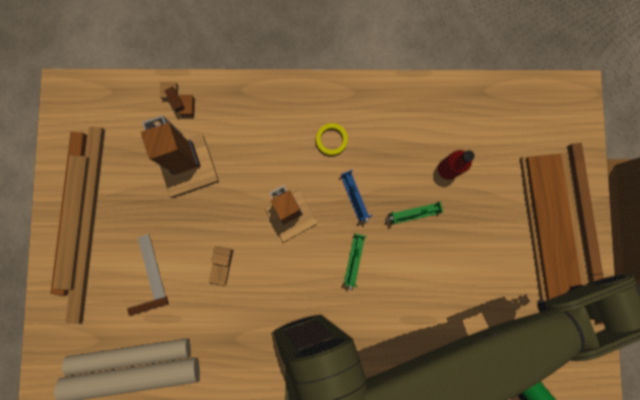

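```bash
cat > h.py <<'E'
import numpy as np,cv2
from plant import ctrl
from scipy.spatial.transform import Rotation as R
def cam(n):
    c=ctrl.calibration(n); f=200/np.tan(np.radians(c["vertical_fov"])/2); return f,c["cx"],c["cy"],np.array(c["extrinsics"])
def ray(c,u,v):
    f,cx,cy,E=c; d=E[:3,:3]@np.array([(u-cx)/f,-(v-cy)/f,-1]); return E[:3,3],d/np.linalg.norm(d)
def plane(c,u,v,z):
    o,d=ray(c,u,v); return o+d*(z-o[2])/d[2]
def tri(obs):  # [(cam,u,v)...] -> point, residual mm
    A=np.zeros((3,3));b=np.zeros(3);L=[]
    for c,u,v in obs:
        o,d=ray(c,u,v);P=np.eye(3)-np.outer(d,d);A+=P;b+=P@o;L.append((o,P))
    x=np.linalg.solve(A,b); return x,max(np.linalg.norm(P@(x-o)) for o,P in L)*1e3
def proj(c,p):
    f,cx,cy,E=c; q=E[:3,:3].T@(np.asarray(p)-E[:3,3]); return cx+f*q[0]/-q[2], cy-f*q[1]/-q[2]
def tool(p,Rt):  # world target -> shift & rotvec in current tool axes (from measured pose)
    s=ctrl.state(); q=s["eef_rot"]; R0=R.from_quat([q[1],q[2],q[3],q[0]])
    return R0.inv().apply(np.asarray(p)-s["position"]),(R0.inv()*Rt).as_rotvec(),s
def snap(n,name):
    c=cam(n); im=ctrl.get_image(n)[:,:,::-1].copy(); cv2.imwrite(f"pics/{name}.png",im); np.save(f"pics/{name}.npy",np.array([*c[:3],*c[3].ravel()])); return c,im
def load(name):
    a=np.load(f"pics/{name}.npy"); return (*a[:3],a[3:].reshape(4,4)),cv2.imread(f"pics/{name}.png")
E
python3 - <<'E'
from h import *
t=cam("top");s=cam("scene")
for n,c,uv in(("blue ends",t,[(346,173),(363,221)]),("post top",t,[(286,205)]),("foot",t,[(315,222),(283,241)])):
    for u,v in uv: print(n,plane(c,u,v,{"post top":.21,"foot":.02}.get(n,.03)).round(3))
for n,uv in(("blue",[(278,198),(288,240)]),("foot",[(321,208),(335,232),(363,222)])):
    for u,v in uv: print(n,plane(s,u,v,.01).round(3))
a=cv2.imread("pics/scene0.png")[150:260,190:500];b=cv2.imread("pics/top0.png")[90:280,130:450]
a=cv2.resize(a,(775,275),interpolation=3);b=cv2.resize(b,(775,320)[:1]+(int(190*775/320),),interpolation=3)[:320]
cv2.imwrite("pics/crop1.png",np.vstack([a,b]))
E
```

```text
blue ends [ 0.605 -0.079  0.03 ]
blue ends [ 0.458 -0.13   0.03 ]
post top [0.487 0.094 0.21 ]
foot [0.455 0.015 0.02 ]
foot [0.397 0.113 0.02 ]
blue [ 0.405 -0.15   0.01 ]
blue [ 0.603 -0.077  0.01 ]
foot [0.438 0.012 0.01 ]
foot [0.548 0.072 0.01 ]
foot [0.489 0.163 0.01 ]
```

View pics/crop1.png

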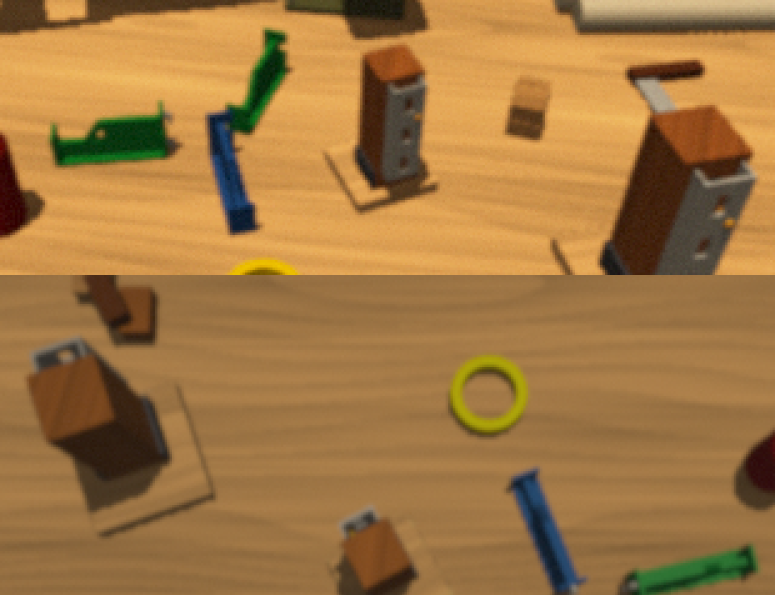

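Brackets: blue in scene (282,218), green at (235,206) and (294,182). The blue one matches the colour described. It stands with its tall plate at the far end (278,198) and its lip near (288,240). Posts: (347,198) and (462,235); the smaller one, (347,198), is meant. The crop confirms both choices. Next I move the wrist camera over them.

Call:
{"name": "carry_out", "arguments": {"commands": [[0.042,-0.035,-0.012,0,0,0,0],[0.084,-0.071,-0.024,0,0,0,0],[0.126,-0.106,-0.036,0,0,0,0],[0.168,-0.142,-0.048,0,0,0,0],[0.21,-0.177,-0.06,0,0,0,0],[0.252,-0.212,-0.07,0,0,0,0],[0.294,-0.248,-0.08,0,0,0,0],[0.336,-0.283,-0.08,0,0,0,0],[0.378,-0.319,-0.08,0,0,0,0],[0.421,-0.354,-0.08,0,0,0,0]]}}

```text
time_s: 1.1
position: [0.4768, -0.1582, 0.3104]
eef_rot: [0.0, 0.98, 0.198, 0.0]
contact_force: [1.1, -0.6, -0.2]
width: 0.0428
grasp_force: 0.0
```

Call:
{"name": "carry_out", "arguments": {"commands": [[0,0,0,0,0,0,0],[0,0,0,0,0,0,0],[0,0,0,0,0,0,0],[0,0,0,0,0,0,0]]}}

```text
time_s: 1.5
position: [0.4758, -0.1614, 0.31]
eef_rot: [-0.0, 0.98, 0.197, -0.0]
contact_force: [0.1, -0.6, 0.2]
width: 0.0427
grasp_force: 0.0
```

Run:
```python
from h import *
s=ctrl.state();print(s["time_s"],s["position"].round(4),s["eef_rot"].round(4),s["width"],s["contact_force"].round(2),abs(s["qd"]).max())
c,im=snap("wrist","w1")
print(c[3].round(3).tolist())
```

```text
1.5 [ 0.4758 -0.1614  0.31  ] [-1.000e-04  9.803e-01  1.974e-01 -3.000e-04] 0.0427161541756907 [ 0.12 -0.58  0.25] 0.004110069387053626
[[0.387, 0.877, 0.285, 0.548], [-0.922, 0.368, 0.118, -0.13], [-0.001, -0.308, 0.951, 0.452], [0.0, 0.0, 0.0, 1.0]]
```

View pics/w1.png

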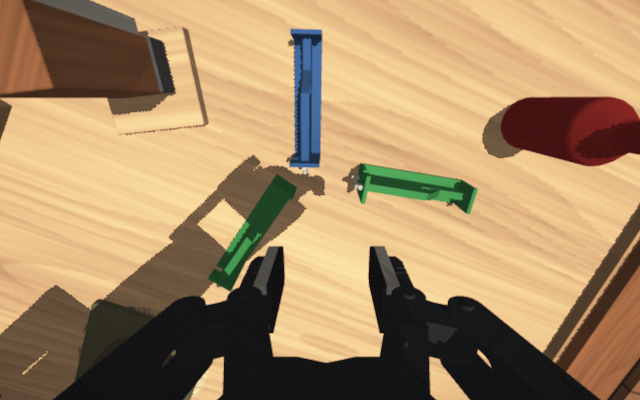

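The wrist picture shows the blue bracket upright in the image: lip at (306,32), plate at (305,166), tabs below at (305,172). The small post is at upper left. I take a second view from in front of the post.

Call:
{"name": "carry_out", "arguments": {"commands": [[0.04,-0.02,0,0,0,0,0],[0.08,-0.04,0,0,0,0,0],[0.12,-0.06,0,0,0,0,0],[0.16,-0.075,0,0,0,0,0],[0.195,-0.09,0,0,0,0,0],[0.195,-0.09,0,0,0,0,0],[0.195,-0.09,0,0,0,0,0],[0.195,-0.09,0,0,0,0,0]]}}

```text
time_s: 2.35
position: [0.6206, -0.0027, 0.3102]
eef_rot: [0.0, 0.98, 0.198, -0.0]
contact_force: [-0.6, -0.1, 0.5]
width: 0.0427
grasp_force: 0.0
```

Run:
```python
from h import *
s=ctrl.state();print(s["time_s"],s["position"].round(4),s["eef_rot"].round(4),abs(s["qd"]).max())
snap("wrist","w2"); snap("scene","s2")
```

```text
2.35 [ 0.6206 -0.0027  0.3102] [ 1.000e-04  9.803e-01  1.977e-01 -2.000e-04] 0.010974771329056146
```

View pics/w2.png

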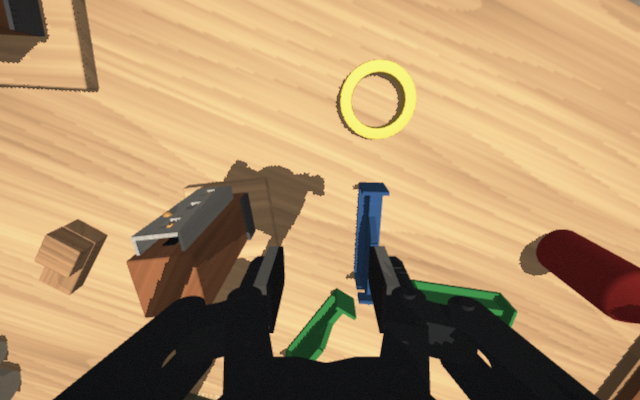

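The second view shows the post's strip face at (130-235, 185-250) with the pin near (168,214). The blue bracket runs from (372,187) to (366,300). I go closer and lower, and to one side, for a better second view of the strip.

Call:
{"name": "carry_out", "arguments": {"commands": [[0.03,-0.01,0.04,0,0,0,0],[0.06,-0.02,0.08,0,0,0,0],[0.07,-0.03,0.11,0,0,0,0],[0.07,-0.03,0.11,0,0,0,0],[0.07,-0.03,0.11,0,0,0,0],[0.07,-0.03,0.11,0,0,0,0]]}}

```text
time_s: 3.05
position: [0.6748, 0.0525, 0.2035]
eef_rot: [0.001, 0.98, 0.198, 0.002]
contact_force: [0.6, 0.1, 0.2]
width: 0.0425
grasp_force: 0.0
```

Run:
```python
from h import *
s=ctrl.state();print(s["time_s"],s["position"].round(4),s["eef_rot"].round(4),abs(s["qd"]).max())
snap("wrist","w3")
P=[]
a=load("w2")[1][160:320,110:290]; b=load("w3")[1][100:340,20:290]
a=cv2.resize(a,None,fx=2.1,fy=2.1,interpolation=3);b=cv2.resize(b,None,fx=1.5,fy=1.5,interpolation=3)
H=max(a.shape[0],b.shape[0]); o=np.zeros((H,a.shape[1]+b.shape[1],3),np.uint8);o[:a.shape[0],:a.shape[1]]=a;o[:b.shape[0],a.shape[1]:]=b
cv2.imwrite("pics/crop2.png",o);print(o.shape,a.shape)
```

```text
3.05 [0.6748 0.0525 0.2035] [6.000e-04 9.802e-01 1.980e-01 2.100e-03] 0.011841005515210062
(360, 783, 3) (336, 378, 3)
```

View pics/crop2.png

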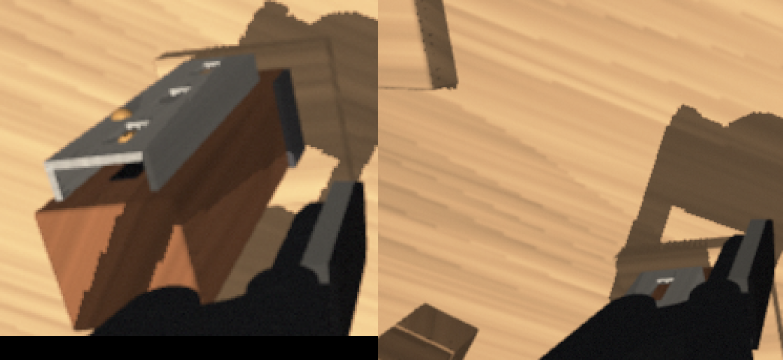

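The left crop (w2) shows the strip face, three slots and the pin clearly. In the right crop (w3) the post is hidden by the finger, so that view is no use. I go back up and shift sideways for a second clear view.

Call:
{"name": "carry_out", "arguments": {"commands": [[-0.02,0.03,-0.04,0,0,0,0],[-0.04,0.06,-0.08,0,0,0,0],[-0.07,0.09,-0.11,0,0,0,0],[-0.07,0.12,-0.11,0,0,0,0],[-0.07,0.12,-0.11,0,0,0,0],[-0.07,0.12,-0.11,0,0,0,0],[-0.07,0.12,-0.11,0,0,0,0]]}}

```text
time_s: 3.8
position: [0.6557, -0.0839, 0.3107]
eef_rot: [-0.0, 0.98, 0.199, 0.0]
contact_force: [0.9, 0.3, 0.5]
width: 0.0425
grasp_force: 0.0
```

Run:
```python
from h import *
s=ctrl.state();print(s["time_s"],s["position"].round(4),s["eef_rot"].round(4),abs(s["qd"]).max())
snap("wrist","w4")
t=[]
for n,(y,x,h,w) in(("w2",(175,125,85,130)),("w4",(165,30,90,130))):
    t.append(cv2.resize(load(n)[1][y:y+h,x:x+w],None,fx=3,fy=3,interpolation=2))
H=max(i.shape[0] for i in t); t=[cv2.copyMakeBorder(i,0,H-i.shape[0],0,0,0) for i in t]
A=np.hstack(t)
t=[cv2.resize(load(n)[1][y:y+150,x:x+190],None,fx=2,fy=2,interpolation=2) for n,y,x in(("w1",22,210),("w4",175,225))]
B=np.hstack(t); B=cv2.copyMakeBorder(B,0,0,0,A.shape[1]-B.shape[1],0); cv2.imwrite("pics/crop3.png",np.vstack([A,B])); print(A.shape,B.shape)
```

```text
3.8 [ 0.6557 -0.0839  0.3107] [-1.000e-04  9.801e-01  1.986e-01  2.000e-04] 0.017104286090812392
(270, 780, 3) (300, 780, 3)
```

View pics/crop3.png

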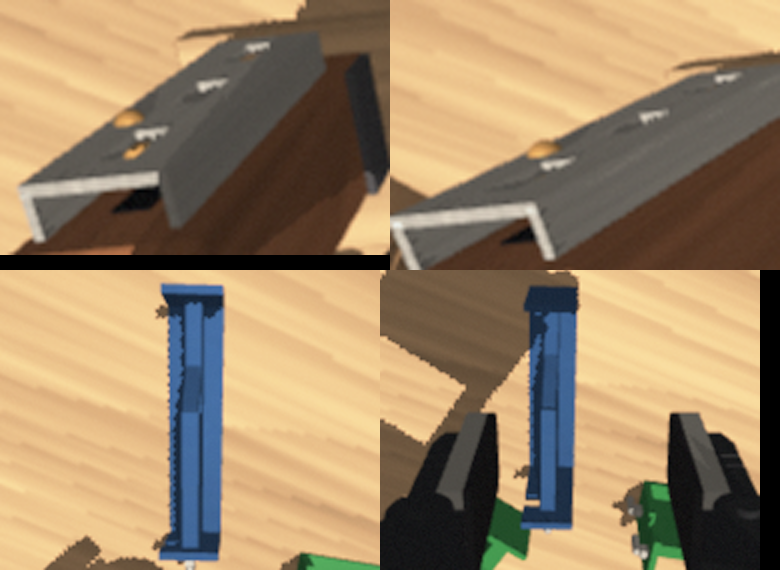

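Crop 3: in w2 the strip's top edge runs (132,237)-(178,233), its bottom edge is at (198,187)-(231,186), and the pin is at (168,214). In w4 the top edge is at (30,237)-(77,233) and the pin at (81,214). The blue bracket's plate top, rear edge, is at (290,166)-(319,166) in w1 and (296,303)-(322,303) in w4. Its lip top is at (291,30)-(321,30) in w1 and (298,183)-(324,184) in w4.

Run:
```python
from h import *
pts={"plateL":[("w1",290,166),("w4",296.5,303)],"plateR":[("w1",319,166),("w4",321.5,303.5)],
"lipL":[("w1",291,29.5),("w4",298.5,183.5)],"lipR":[("w1",321,30.5),("w4",323.5,184.5)],
"stripTL":[("w2",132.3,237),("w4",30.3,237)],"stripTR":[("w2",178.3,232.5),("w4",76.7,233)],"pin":[("w2",167.7,214.3),("w4",81.3,214.3)]}
for refine in(0,1):
  res={}
  for k,o in pts.items():
    ob=[]
    for n,u,v in o:
        c,im=load(n); 
        if refine:
            p=np.array([[[u,v]]],np.float32); cv2.cornerSubPix(cv2.cvtColor(im,6),p,(3,3),(-1,-1),(3,50,.01)); 
            u,v=p[0,0]
        ob.append((c,u,v))
    x,r=tri(ob);res[k]=x;print(k,x.round(4),round(r,1), [tuple(np.round(q[1:],1)) for q in ob] if refine else "")
  b=(res["plateL"]+res["plateR"])/2;l=(res["lipL"]+res["lipR"])/2;d=(b-l)[:2];print("bracket yaw",np.degrees(np.arctan2(d[1],d[0])),np.linalg.norm(d),"plate mid",b.round(4))
  e=(res["stripTR"]-res["stripTL"])[:2];print("strip edge",np.linalg.norm(e),"post x yaw",np.degrees(np.arctan2(e[1],e[0]))-90, (res["stripTL"]+res["stripTR"])/2)
# scene check of bottom edge via plane z & foot
c,im=load("w2")
for nm,u,v in(("botL",197.7,187),("botR",231,186)):
    for z in(.05,.06): print(nm,z,plane(c,u,v,z).round(4))
```

```text
plateL [ 0.4583 -0.1208  0.0776] 0.4 
plateR [ 0.4722 -0.1531  0.0789] 0.4 
lipL [ 0.605  -0.0606  0.0207] 1.0 
lipR [ 0.6179 -0.0945  0.0212] 0.4 
stripTL [0.5231 0.1379 0.2052] 0.2 
stripTR [0.5409 0.1032 0.2028] 0.0 
pin [0.5264 0.1332 0.1532] 0.2 
bracket yaw -157.88446490464688 0.15774675891589326 plate mid [ 0.4653 -0.1369  0.0783]
strip edge 0.03900699427431076 post x yaw -152.90536429589122 [0.53202251 0.12056912 0.20399448]
plateL [ 0.454  -0.1202  0.0728] 2.0 [(np.float32(287.4), np.float32(168.3)), (np.float32(296.5), np.float32(303.0))]
plateR [ 0.4708 -0.1524  0.078 ] 0.2 [(np.float32(318.5), np.float32(166.7)), (np.float32(320.3), np.float32(303.7))]
lipL [ 0.6062 -0.0603  0.0208] 2.2 [(np.float32(290.2), np.float32(28.4)), (np.float32(299.5), np.float32(182.6))]
lipR [ 0.6192 -0.0939  0.0207] 0.7 [(np.float32(320.8), np.float32(29.3)), (np.float32(323.7), np.float32(183.4))]
stripTL [0.5239 0.1378 0.2079] 0.7 [(np.float32(130.9), np.float32(236.6)), (np.float32(27.7), np.float32(238.6))]
stripTR [0.5396 0.104  0.2002] 0.2 [(np.float32(178.3), np.float32(232.5)), (np.float32(77.7), np.float32(232.4))]
pin [0.5243 0.1359 0.1464] 1.8 [(np.float32(167.7), np.float32(214.3)), (np.float32(83.3), np.float32(211.3))]
bracket yaw -158.50573144666808 0.16153372934231314 plate mid [ 0.4624 -0.1363  0.0754]
strip edge 0.037260959812066945 post x yaw -155.08002882954975 [0.53178185 0.12093555 0.20402397]
botL 0.05 [0.5221 0.142  0.05  ]
botL 0.06 [0.5264 0.1392 0.06  ]
botR 0.05 [0.5406 0.1016 0.05  ]
botR 0.06 [0.5444 0.0998 0.06  ]
```

Run:
```python
from h import *
for n,L in(("w1",[(187,28),(206,123)]),("w1",[(119,134),(206,123)]),("w2",[(184,185),(264.5,178)]),("w2",[(264.5,178),(280,245)])):
    c,im=load(n);p=[plane(c,u,v,.02) for u,v in L];d=p[1]-p[0];print(n,[q.round(4)[:2] for q in p],np.linalg.norm(d).round(4),np.degrees(np.arctan2(d[1],d[0])).round(1))
c1,_=load("w1");c4,_=load("w4")
l=[tri([(c1,291,29.5),(c4,299,194)]),tri([(c1,321,30.5),(c4,323.5,195)])];print(l)
lm=(l[0][0]+l[1][0])/2;b=np.array([.4653,-.1369]);d=b-lm[:2];print(np.linalg.norm(d),np.degrees(np.arctan2(d[1],d[0])))
# web stripe top centre (w1) at z=.065
w=[plane(c1,u,v,.065) for u,v in((305.8,158),(306.2,95))];d=w[0]-w[1];print("web",[q.round(4) for q in w],np.degrees(np.arctan2(d[1],d[0])))
# fine edge enlargement of foot edges via gradient: fit line of foot right edge in w1
```

```text
w1 [array([0.5567, 0.059 ]), array([0.4556, 0.0058])] 0.1143 -152.3
w1 [array([0.3958, 0.1106]), array([0.4556, 0.0058])] 0.1206 -60.3
w2 [array([0.5047, 0.1694]), array([0.5589, 0.0669])] 0.116 -62.1
w2 [array([0.5589, 0.0669]), array([0.469 , 0.0104])] 0.1062 -147.9
[(array([ 0.60080661, -0.06584541,  0.05257728]), np.float64(1.0304587450112102)), (array([ 0.6126985 , -0.09707521,  0.05305493]), np.float64(0.2898746010325207))]
0.15192887771410818 -158.59823047721838
web [array([ 0.4722, -0.1346,  0.065 ]), array([ 0.5415, -0.1077,  0.065 ])] -158.74805397174543
```

Run:
```python
from h import *
y=np.radians(21.4); Rt=R.from_matrix(np.c_[[np.cos(y),np.sin(y),0],[np.sin(y),-np.cos(y),0],[0,0,-1]])
t,w,s=tool([.5119,-.1190,.14],Rt);print(t.round(4),w.round(4))
```

```text
[-0.1463 -0.0233  0.1702] [-0.0004  0.0002  0.027 ]
```

Call:
{"name": "carry_out", "arguments": {"commands": [[-0.035,-0.006,0.02,0,0,0.01,0],[-0.07,-0.012,0.05,0,0,0.02,0],[-0.105,-0.018,0.08,0,0,0.027,0],[-0.146,-0.023,0.11,0,0,0.027,0],[-0.146,-0.023,0.14,0,0,0.027,0],[-0.146,-0.023,0.17,0,0,0.027,0],[-0.146,-0.023,0.17,0,0,0.027,0],[-0.146,-0.023,0.17,0,0,0.027,0],[-0.146,-0.023,0.17,0,0,0.027,0]]}}

```text
time_s: 4.75
position: [0.5141, -0.1198, 0.1424]
eef_rot: [0.001, 0.983, 0.186, 0.001]
contact_force: [0.3, 0.1, 0.5]
width: 0.0424
grasp_force: 0.0
```

Run:
```python
from h import *
y=np.radians(21.4); Rt=R.from_matrix(np.c_[[np.cos(y),np.sin(y),0],[np.sin(y),-np.cos(y),0],[0,0,-1]])
t,w,s=tool([.5119,-.1190,.026],Rt);print(t.round(4),w.round(4))
snap("wrist","w5")
```

```text
[-0.002  -0.0018  0.1164] [ 0.002  -0.0024  0.0002]
```

View pics/w5.png

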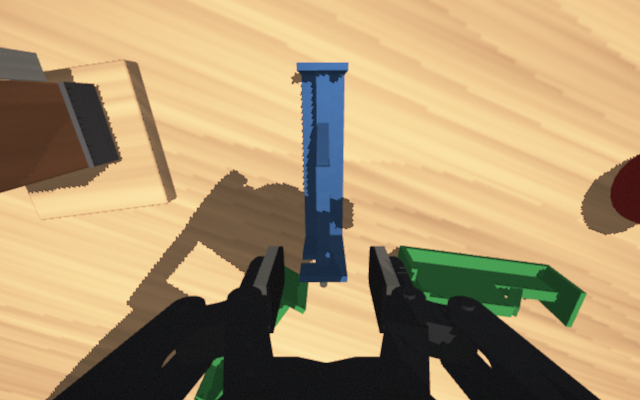

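The fingers straddle the web, centred near column 324, and the green brackets are clear of them. I descend and grip.

Call:
{"name": "carry_out", "arguments": {"commands": [[-0.002,-0.001,0.03,0.002,-0.002,0,0],[-0.002,-0.001,0.06,0.002,-0.002,0,0],[-0.002,-0.001,0.09,0.002,-0.002,0,0],[-0.002,-0.001,0.11,0.002,-0.002,0,0],[-0.002,-0.001,0.116,0.002,-0.002,0,0],[-0.002,-0.001,0.116,0.002,-0.002,0,0],[-0.002,-0.001,0.116,0.002,-0.002,0,0],[-0.002,-0.001,0.116,0.002,-0.002,0,0]]}}

```text
time_s: 5.6
position: [0.5119, -0.1202, 0.0263]
eef_rot: [0.0, 0.983, 0.185, 0.0]
contact_force: [0.2, -0.2, -0.5]
width: 0.0422
grasp_force: 0.0
```

Call:
{"name": "carry_out", "arguments": {"commands": [[0,0,0,0,0,0,-0.6],[0,0,0,0,0,0,-1],[0,0,0,0,0,0,-1],[0,0,0,0,0,0,-1],[0,0,0,0,0,0,-1],[0,0,0,0,0,0,-1],[0,0,0,0,0,0,-1]], "newtons": 70}}

```text
time_s: 6.3
position: [0.5107, -0.1197, 0.025]
eef_rot: [-0.001, 0.983, 0.185, -0.001]
contact_force: [-2.3, 2.0, 5.6]
width: 0.0096
grasp_force: 69.6
```

Call:
{"name": "carry_out", "arguments": {"commands": [[0,0,-0.02,0,0,0,-1],[0,0,-0.05,0,0,0,-1],[0,0,-0.09,0,0,0,-1],[0,0,-0.13,0,0,0,-1],[0,0,-0.16,0,0,0,-1],[0,0,-0.17,0,0,0,-1],[0,0,-0.17,0,0,0,-1],[0,0,-0.17,0,0,0,-1],[0,0,-0.17,0,0,0,-1]]}}

```text
time_s: 7.2
position: [0.5092, -0.1193, 0.191]
eef_rot: [-0.002, 0.983, 0.185, -0.004]
contact_force: [0.5, 0.8, -4.8]
width: 0.0093
grasp_force: 68.8
```

Run:
```python
from h import *
s=ctrl.state();print(s)
snap("wrist","w6");snap("scene","s6")
```

```text
{'time_s': 7.2, 'joint_positions': array([-3.32988195e-01, -1.25546672e-01,  1.96839871e+00,  1.73610463e-04,
        1.30705255e+00,  8.64982520e-01]), 'qd': array([-2.48540456e-04,  9.35535439e-05, -7.34567687e-03,  2.28151287e-03,
        1.75312569e-03, -2.55570693e-04]), 'joint_torque': array([-6.78056676e-04, -3.27581191e+01, -3.88232160e+01,  4.44511080e-02,
       -4.14262468e-02, -3.31397314e-04]), 'position': array([ 0.50917851, -0.11934384,  0.1909609 ]), 'eef_rot': array([-0.00213552,  0.98267116,  0.18531087, -0.0035663 ]), 'contact_force': array([ 0.46268086,  0.81825945, -4.79528896]), 'torque': array([-0.07316587,  0.06112678,  0.05573513]), 'grasp_force': 68.7522554397583, 'width': 0.009281863247102028}
```

View pics/w6.png

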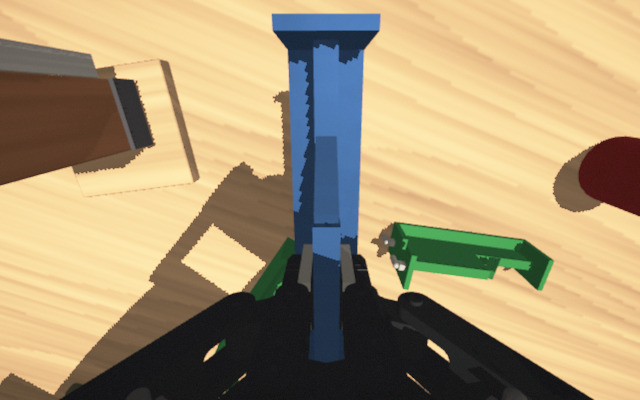

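```bash
cat >> h.py <<'E'
def Rt(deg):
    y=np.radians(deg); return R.from_matrix(np.c_[[np.cos(y),np.sin(y),0],[np.sin(y),-np.cos(y),0],[0,0,-1]])
E
python3 - <<'E'
from h import *
c,im=load("w6")
for L in([(165,60),(198,182)],[(84,197),(198,182)]):
    p=[plane(c,u,v,.02) for u,v in L];d=p[1]-p[0];print([q.round(4)[:2] for q in p],np.linalg.norm(d).round(4),np.degrees(np.arctan2(d[1],d[0])).round(1))
c5,_=load("w5")
for L in([(137,62),(175,198)],[(42,218),(175,198)]):
    p=[plane(c5,u,v,.02) for u,v in L];d=p[1]-p[0];print("w5",[q.round(4)[:2] for q in p],np.linalg.norm(d).round(4),np.degrees(np.arctan2(d[1],d[0])).round(1))
s=ctrl.state();q=s["eef_rot"];R0=R.from_quat([*q[1:],q[0]])
print("rotvec to level",tool(s["position"],Rt(21.4))[1])
tp=s["position"]
for x,y,z in((.1065,-.018,-.025),(.1065,.018,-.025)): 
    # tool z down: lip top is 50-25=25 above TCP
    print(proj(c,tp+R0.apply([x,y,z])))
t,w,_=tool([.66,.06,.19],Rt(28));print(t.round(3),w.round(4))
p=np.array([.532,.1206])+.088*np.array([np.cos(np.radians(28)),np.sin(np.radians(28))]);print(p)
E
```

```text
[array([0.5576, 0.0599]), array([0.4555, 0.0034])] 0.1168 -151.0
[array([0.3956, 0.1113]), array([0.4555, 0.0034])] 0.1234 -61.0
w5 [array([0.5584, 0.0555]), array([0.4601, 0.0029])] 0.1115 -151.8
w5 [array([0.3978, 0.1101]), array([0.4601, 0.0029])] 0.124 -59.9
rotvec to level [-0.00464569  0.00516365 -0.0007065 ]
(np.float64(272.9981432180844), np.float64(6.223357380048839))
(np.float64(384.25850102924863), np.float64(6.129983634725534))
[ 0.205 -0.112  0.001] [-0.0049  0.0049 -0.1159]
[0.60969939 0.1619135 ]
```

Call:
{"name": "carry_out", "arguments": {"commands": [[0.04,0,0,0,0,0,-1],[0.08,-0.01,0,0,0,0,-1],[0.12,-0.03,0,0,0,0,-1],[0.16,-0.05,0,0,0,-0.03,-1],[0.19,-0.07,0,0,0,-0.06,-1],[0.2,-0.09,0,-0.003,0.003,-0.09,-1],[0.205,-0.112,0,-0.005,0.005,-0.12,-1],[0.205,-0.112,0,-0.005,0.005,-0.126,-1],[0.205,-0.112,0,-0.005,0.005,-0.126,-1],[0.205,-0.112,0,-0.005,0.005,-0.126,-1]]}}

```text
time_s: 8.3
position: [0.6607, 0.0584, 0.1933]
eef_rot: [0.001, 0.969, 0.246, 0.001]
contact_force: [0.1, 0.6, -4.1]
width: 0.0093
grasp_force: 68.8
```

Run:
```python
from h import *
a=np.radians(28.6);u=np.array([np.cos(a),np.sin(a)])
p=np.array([.532,.1206])+.090*u
t,w,s=tool([*p,.141],Rt(28.6));print(s["time_s"],s["position"].round(4),t.round(4),w.round(4))
```

```text
8.3 [0.6607 0.0584 0.1933] [ 0.0065 -0.1164  0.052 ] [ 0.0029 -0.0018 -0.0012]
```

Call:
{"name": "carry_out", "arguments": {"commands": [[0.007,-0.03,0.02,0.003,-0.002,0,-1],[0.007,-0.06,0.04,0.003,-0.002,0,-1],[0.007,-0.09,0.052,0.003,-0.002,0,-1],[0.007,-0.116,0.052,0.003,-0.002,0,-1],[0.007,-0.116,0.052,0.003,-0.002,0,-1],[0.007,-0.116,0.052,0.003,-0.002,0,-1],[0.007,-0.116,0.052,0.003,-0.002,0,-1]]}}

```text
time_s: 9.0
position: [0.6126, 0.1632, 0.1423]
eef_rot: [0.0, 0.969, 0.246, 0.001]
contact_force: [-0.1, 0.1, -4.5]
width: 0.0093
grasp_force: 69.2
```

Run:
```python
from h import *
a=np.radians(28.6);u=np.array([np.cos(a),np.sin(a)])
p=np.array([.532,.1206])+.066*u
t,w,s=tool([*p,.140],Rt(28.6));print(s["time_s"],s["position"].round(4),s["contact_force"].round(2),t.round(4),w.round(4))
_,a=snap("scene","s7");_,b=snap("wrist","w7");_,t=snap("top","t7")
a=cv2.resize(a[130:250,280:450],None,fx=4,fy=4,interpolation=2)
cv2.imwrite("pics/crop7.png",a)
```

```text
9.0 [0.6126 0.1632 0.1423] [-0.06  0.06 -4.46] [-0.0251 -0.0011  0.0022] [ 0.0008 -0.0019 -0.0018]
```

View pics/crop7.png

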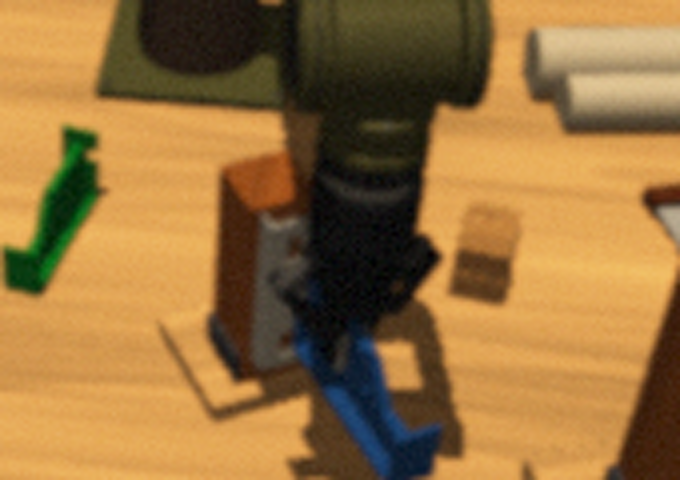

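That crop shows the held bracket in front of the strip, plate facing it. From here I work by feel: first to just short of the slots, then in small steps while watching the force.

Call:
{"name": "carry_out", "arguments": {"commands": [[-0.01,-0.001,0.001,0.001,-0.002,-0.002,-1],[-0.018,-0.001,0.002,0.001,-0.002,-0.002,-1],[-0.022,-0.001,0.002,0.001,-0.002,-0.002,-1],[-0.025,-0.001,0.002,0.001,-0.002,-0.002,-1],[-0.025,-0.001,0.002,0.001,-0.002,-0.002,-1],[-0.025,-0.001,0.002,0.001,-0.002,-0.002,-1],[-0.025,-0.001,0.002,0.001,-0.002,-0.002,-1]]}}

```text
time_s: 9.85
position: [0.5896, 0.1533, 0.1399]
eef_rot: [-0.0, 0.969, 0.248, -0.0]
contact_force: [-0.4, 1.2, -4.1]
width: 0.0093
grasp_force: 69.3
```

```bash
cat > st.py <<'E'
from h import *
a=np.radians(28.6);u=np.array([np.cos(a),np.sin(a),0]);v=np.array([np.sin(a),-np.cos(a),0])  # u out of post, v = post +y
s=ctrl.state();d=s["position"]-np.array([.532,.1206,0]);f=s["contact_force"]
t,w,_=tool(s["position"],Rt(28.6))
print("t",s["time_s"],"dist %.1f lat %.1f z %.1f mm"%(d@u*1e3,d@v*1e3,d[2]*1e3),"F out/lat/z",np.round([f@u,f@v,f[2]],2),"M",np.round([s["torque"]@u,s["torque"]@v,s["torque"][2]],2),"w",w.round(4),"g",round(s["grasp_force"],1))
E
python3 st.py
```

```text
t 9.85 dist 66.2 lat -1.1 z 139.9 mm F out/lat/z [ 0.17 -1.25 -4.07] M [-0.01 -0.03  0.  ] w [-0.0008  0.0006  0.0017] g 69.3
```

Call:
{"name": "carry_out", "arguments": {"commands": [[-0.001,0.001,0,0,0,0,-1],[-0.002,0.001,0,0,0,0,-1],[-0.003,0.001,0,0,0,0,-1],[-0.004,0.001,0,0,0,0,-1],[-0.005,0.001,0,0,0,0,-1],[-0.006,0.001,0,0,0,0,-1],[-0.006,0.001,0,0,0,0,-1]]}}

```text
time_s: 10.55
position: [0.5845, 0.1494, 0.1397]
eef_rot: [-0.0, 0.969, 0.248, -0.001]
contact_force: [-0.1, 0.9, -4.3]
width: 0.0089
grasp_force: 69.3
```

Call:
{"name": "carry_out", "arguments": {"commands": [[-0.001,0,0,0,0,0,-1],[-0.002,0,0,0,0,0,-1],[-0.002,0,0,0,0,0,-1]]}}

```text
time_s: 10.85
position: [0.5827, 0.1484, 0.1397]
eef_rot: [-0.0, 0.969, 0.248, -0.001]
contact_force: [-0.5, 0.0, -1.9]
width: 0.0089
grasp_force: 70.1
```

```bash
python3 st.py
```

```text
t 10.85 dist 57.8 lat -0.2 z 139.7 mm F out/lat/z [-0.41 -0.27 -1.95] M [ 0.01 -0.35  0.02] w [-0.001   0.0012  0.0016] g 70.1
```

The tabs seem to be entering. A 2 N upward push suggests they ride the lower slot edges, so I raise a little and carry on.

Call:
{"name": "carry_out", "arguments": {"commands": [[0,0,-0.001,0,0,0,-1],[0,0,-0.0015,0,0,0,-1],[0,0,-0.0015,0,0,0,-1]]}}

```text
time_s: 11.15
position: [0.583, 0.1485, 0.1414]
eef_rot: [-0.0, 0.969, 0.248, -0.0]
contact_force: [0.3, -0.7, -3.5]
width: 0.0092
grasp_force: 73.6
```

Call:
{"name": "carry_out", "arguments": {"commands": [[-0.001,0,0,0,0,0,-1],[-0.002,0,0,0,0,0,-1],[-0.002,0,0,0,0,0,-1]]}}

```text
time_s: 11.45
position: [0.5809, 0.1474, 0.1412]
eef_rot: [-0.0, 0.969, 0.248, -0.001]
contact_force: [-0.2, 0.2, -4.5]
width: 0.0089
grasp_force: 73.6
```

```bash
python3 st.py
```

```text
t 11.45 dist 55.8 lat -0.2 z 141.2 mm F out/lat/z [-0.05 -0.29 -4.48] M [-0.   -0.03 -0.03] w [-0.001   0.0013  0.0016] g 73.6
```

Call:
{"name": "carry_out", "arguments": {"commands": [[-0.001,0,0,0,0,0,-1],[-0.002,0,0,0,0,0,-1],[-0.002,0,0,0,0,0,-1]]}}

```text
time_s: 11.75
position: [0.5793, 0.1465, 0.1413]
eef_rot: [-0.0, 0.969, 0.248, -0.001]
contact_force: [-0.6, -0.3, -4.6]
width: 0.009
grasp_force: 73.6
```

Call:
{"name": "carry_out", "arguments": {"commands": [[-0.001,0,0,0,0,0,-1],[-0.0015,0,0,0,0,0,-1],[-0.0015,0,0,0,0,0,-1]]}}

```text
time_s: 12.05
position: [0.5786, 0.1461, 0.1415]
eef_rot: [-0.0, 0.969, 0.248, 0.0]
contact_force: [2.8, 2.2, -5.3]
width: 0.0091
grasp_force: 73.5
```

```bash
python3 st.py
```

```text
t 12.05 dist 53.1 lat -0.1 z 141.5 mm F out/lat/z [ 3.55 -0.61 -5.33] M [-0.02  0.63 -0.07] w [-0.0007 -0.0008  0.0016] g 73.5
```

A 3.6 N push with the moment of an offset contact fits the pin. I keep pressing gently.

Call:
{"name": "carry_out", "arguments": {"commands": [[-0.001,0,0,0,0,0,-1],[-0.002,0,0,0,0,0,-1],[-0.002,0,0,0,0,0,-1],[-0.002,0,0,0,0,0,-1]]}}

```text
time_s: 12.45
position: [0.5769, 0.1451, 0.1415]
eef_rot: [-0.0, 0.969, 0.248, 0.0]
contact_force: [6.1, 3.0, -5.8]
width: 0.0089
grasp_force: 73.4
```

Call:
{"name": "carry_out", "arguments": {"commands": [[-0.001,0,0,0,0,0,-1],[-0.002,0,0,0,0,0,-1],[-0.002,0,0,0,0,0,-1],[-0.002,0,0,0,0,0,-1]]}}

```text
time_s: 12.85
position: [0.5762, 0.1448, 0.1417]
eef_rot: [-0.001, 0.969, 0.248, 0.002]
contact_force: [9.6, 4.5, -8.6]
width: 0.0088
grasp_force: 72.8
```

```bash
python3 st.py
```

```text
t 12.85 dist 50.4 lat -0.1 z 141.7 mm F out/lat/z [10.53  0.66 -8.56] M [-0.04  1.67 -0.01] w [-0.0005 -0.0044  0.0016] g 72.8
```

Call:
{"name": "carry_out", "arguments": {"commands": [[-0.001,0,0.0005,0,0,0,-1],[-0.0015,0,0.001,0,0,0,-1],[-0.002,0,0.001,0,0,0,-1],[-0.002,0,0.001,0,0,0,-1]]}}

```text
time_s: 13.25
position: [0.5764, 0.1448, 0.1419]
eef_rot: [-0.001, 0.969, 0.248, 0.005]
contact_force: [14.8, 8.9, -8.6]
width: 0.0093
grasp_force: 72.9
```

```bash
python3 st.py
```

```text
t 13.25 dist 50.6 lat -0.0 z 141.9 mm F out/lat/z [17.26 -0.72 -8.64] M [0.08 2.41 0.02] w [ 0.0001 -0.0102  0.0017] g 72.9
```

Call:
{"name": "carry_out", "arguments": {"commands": [[0.0005,0,0,0,-0.005,0,-1],[0.0005,0,0,0,-0.01,0,-1],[0.0005,0,0,0,-0.01,0,-1]]}}

```text
time_s: 13.55
position: [0.576, 0.1446, 0.1414]
eef_rot: [0.0, 0.969, 0.248, -0.001]
contact_force: [11.9, 5.8, -7.7]
width: 0.009
grasp_force: 73.0
```

```bash
python3 st.py
```

```text
t 13.55 dist 50.1 lat -0.0 z 141.4 mm F out/lat/z [13.26  0.59 -7.69] M [ 0.09  2.05 -0.02] w [-0.0002  0.0028  0.0017] g 73.0
```

Call:
{"name": "carry_out", "arguments": {"commands": [[0,0,0.001,0,0,0,-1],[0,0,0.002,0,0,0,-1],[0,0,0.003,0,0,0,-1],[0,0,0.004,0,0,0,-1],[0,0,0.004,0,0,0,-1]]}}

```text
time_s: 14.05
position: [0.5762, 0.1444, 0.1395]
eef_rot: [0.001, 0.969, 0.248, -0.001]
contact_force: [8.2, 5.1, -0.4]
width: 0.0093
grasp_force: 74.2
```

```bash
python3 st.py
```

```text
t 14.05 dist 50.2 lat 0.3 z 139.5 mm F out/lat/z [ 9.62 -0.55 -0.36] M [ 0.1   1.3  -0.06] w [0.0006 0.0024 0.0015] g 74.2
```

Call:
{"name": "carry_out", "arguments": {"commands": [[-0.0005,0,0.001,0,0,0,-1],[-0.0005,0,0.002,0,0,0,-1],[-0.0005,0,0.002,0,0,0,-1]]}}

```text
time_s: 14.35
position: [0.5763, 0.1442, 0.1379]
eef_rot: [0.001, 0.969, 0.248, -0.0]
contact_force: [7.7, 4.8, 0.1]
width: 0.0089
grasp_force: 74.3
```

```bash
python3 st.py
```

```text
t 14.35 dist 50.2 lat 0.5 z 137.9 mm F out/lat/z [ 9.03 -0.54  0.08] M [ 0.07  1.43 -0.06] w [0.0011 0.0009 0.0015] g 74.3
```

It slides down flush, with about 4 N of friction. Continuing.

Call:
{"name": "carry_out", "arguments": {"commands": [[0,0,0.001,0,0,0,-1],[0,0,0.002,0,0,0,-1],[0,0,0.003,0,0,0,-1],[0,0,0.004,0,0,0,-1],[0,0,0.005,0,0,0,-1],[0,0,0.005,0,0,0,-1]]}}

```text
time_s: 14.95
position: [0.5763, 0.1441, 0.1326]
eef_rot: [0.001, 0.969, 0.248, -0.0]
contact_force: [10.1, 4.7, -1.5]
width: 0.0088
grasp_force: 73.9
```

```bash
python3 st.py
```

```text
t 14.95 dist 50.2 lat 0.6 z 132.6 mm F out/lat/z [11.09  0.67 -1.46] M [-0.07  1.61  0.03] w [0.0014 0.0008 0.0017] g 73.9
```

Call:
{"name": "carry_out", "arguments": {"commands": [[0,-0.0003,0.001,0,0,0,-1],[0,-0.0005,0.002,0,0,0,-1],[0,-0.0005,0.003,0,0,0,-1],[0,-0.0005,0.004,0,0,0,-1],[0,-0.0005,0.004,0,0,0,-1]]}}

```text
time_s: 15.45
position: [0.5761, 0.1444, 0.1288]
eef_rot: [0.001, 0.969, 0.248, -0.0]
contact_force: [7.8, 5.0, 0.5]
width: 0.0093
grasp_force: 74.3
```

```bash
python3 st.py
```

```text
t 15.45 dist 50.1 lat 0.2 z 128.8 mm F out/lat/z [ 9.22 -0.63  0.51] M [-0.06  1.48  0.15] w [0.0016 0.0011 0.0022] g 74.3
```

Call:
{"name": "carry_out", "arguments": {"commands": [[0,0,0.001,0,0,0,-1],[0,0,0.002,0,0,0,-1],[0,0,0.002,0,0,0,-1]]}}

```text
time_s: 15.75
position: [0.5761, 0.1444, 0.127]
eef_rot: [0.001, 0.969, 0.248, -0.0]
contact_force: [8.4, 4.1, 1.0]
width: 0.0092
grasp_force: 74.5
```

```bash
python3 st.py
```

```text
t 15.75 dist 50.1 lat 0.2 z 127.0 mm F out/lat/z [9.34 0.41 1.  ] M [-0.08  1.37  0.08] w [0.0017 0.001  0.0022] g 74.5
```

Call:
{"name": "carry_out", "arguments": {"commands": [[0,0,0.001,0,0,0,-1],[0,0,0.002,0,0,0,-1],[0,0,0.002,0,0,0,-1]]}}

```text
time_s: 16.05
position: [0.5762, 0.1444, 0.1262]
eef_rot: [0.001, 0.969, 0.248, -0.0]
contact_force: [6.5, 3.3, 5.3]
width: 0.0094
grasp_force: 75.0
```

```bash
python3 st.py
```

```text
t 16.05 dist 50.2 lat 0.2 z 126.2 mm F out/lat/z [7.29 0.19 5.26] M [0.11 0.88 0.08] w [0.0017 0.0011 0.0021] g 75.0
```

Call:
{"name": "carry_out", "arguments": {"commands": [[0,0,0.001,0,0,0,-1],[0,0,0.002,0,0,0,-1],[0,0,0.002,0,0,0,-1],[0,0,0.002,0,0,0,-1]]}}

```text
time_s: 16.45
position: [0.5764, 0.1445, 0.1259]
eef_rot: [0.001, 0.969, 0.248, -0.0]
contact_force: [2.9, 2.8, 13.0]
width: 0.0089
grasp_force: 76.1
```

```bash
python3 st.py
```

```text
t 16.45 dist 50.4 lat 0.3 z 125.9 mm F out/lat/z [ 3.91 -1.05 13.01] M [0.29 0.15 0.09] w [0.0019 0.0011 0.0021] g 76.1
```

Hard stop at TCP z 125.9, so the underside is at about 101: home, with the strip roughly 1 mm high. I press in slightly once more, relax, and let go.

Call:
{"name": "carry_out", "arguments": {"commands": [[-0.001,0,0,0,0,0,-1],[-0.0015,0,0.0005,0,0,0,-1],[-0.0015,0,0.0005,0,0,0,-1]]}}

```text
time_s: 16.75
position: [0.5764, 0.1444, 0.1261]
eef_rot: [0.001, 0.969, 0.248, 0.002]
contact_force: [6.7, 6.8, 11.6]
width: 0.0091
grasp_force: 76.0
```

```bash
python3 st.py
python3 - <<'E'
from h import *
snap("scene","s8"); snap("wrist","w8"); snap("top","t8")
E
```

```text
t 16.75 dist 50.3 lat 0.4 z 126.1 mm F out/lat/z [ 9.13 -2.78 11.57] M [0.37 0.72 0.01] w [ 0.0023 -0.003   0.0019] g 76.0
```

Call:
{"name": "carry_out", "arguments": {"commands": [[0.001,0,-0.001,0,0,0,-1],[0.002,0,-0.002,0,0,0,-1],[0.002,0,-0.003,0,0,0,-1],[0.002,0,-0.003,0,0,0,-1]]}}

```text
time_s: 17.3
position: [0.5762, 0.1444, 0.1261]
eef_rot: [0.001, 0.969, 0.248, -0.001]
contact_force: [6.6, 3.1, 3.6]
width: 0.0092
grasp_force: 74.8
```

```bash
python3 st.py
```

```text
t 17.3 dist 50.2 lat 0.3 z 126.1 mm F out/lat/z [7.22 0.45 3.58] M [0.07 0.82 0.05] w [0.0017 0.0022 0.0021] g 74.8
```

Call:
{"name": "carry_out", "arguments": {"commands": [[0.001,0,-0.0005,0,0,0,-1],[0.002,0,-0.001,0,0,0,-1],[0.002,0,-0.001,0,0,0,-1],[0.002,0,-0.001,0,0,0,-1]]}}

```text
time_s: 17.7
position: [0.5763, 0.1446, 0.1257]
eef_rot: [0.001, 0.969, 0.248, -0.003]
contact_force: [3.7, 1.2, 7.6]
width: 0.0093
grasp_force: 75.4
```

```bash
python3 st.py
```

```text
t 17.7 dist 50.4 lat 0.2 z 125.7 mm F out/lat/z [3.84 0.69 7.58] M [-0.11  0.06  0.1 ] w [0.0011 0.0072 0.0021] g 75.4
```

Call:
{"name": "carry_out", "arguments": {"commands": [[0,0,0,0,0.004,0,-1],[0,0,0,0,0.008,0.002,-1],[0,0,0,0,0.008,0.002,-1],[0,0,0,0,0.008,0.002,-1]]}}

```text
time_s: 18.1
position: [0.5765, 0.1445, 0.1259]
eef_rot: [0.001, 0.969, 0.247, 0.001]
contact_force: [3.8, 0.6, 7.3]
width: 0.0092
grasp_force: 75.4
```

```bash
python3 st.py
```

```text
t 18.1 dist 50.5 lat 0.3 z 125.9 mm F out/lat/z [3.61 1.29 7.27] M [-0.11 -0.06  0.15] w [ 0.0014 -0.0009  0.0001] g 75.4
```

Call:
{"name": "carry_out", "arguments": {"commands": [[0.0005,0,-0.001,0,0,0,-1],[0.001,0,-0.002,0,0,0,-1],[0.001,0,-0.0025,0,0,0,-1],[0.001,0,-0.0025,0,0,0,-1]]}}

```text
time_s: 18.5
position: [0.5763, 0.1445, 0.126]
eef_rot: [0.001, 0.969, 0.247, -0.001]
contact_force: [4.9, -1.7, 3.6]
width: 0.0095
grasp_force: 74.9
```

```bash
python3 st.py
```

```text
t 18.5 dist 50.3 lat 0.2 z 126.0 mm F out/lat/z [3.47 3.8  3.61] M [-0.54  0.21  0.25] w [0.0008 0.0016 0.    ] g 74.9
```

Call:
{"name": "carry_out", "arguments": {"commands": [[0,0,-0.001,0,0,0,-0.6],[0,0,-0.001,0,0,0,-0.2],[0,0,-0.001,0,0,0,0],[0,0,-0.001,0,0,0,0],[0,0,-0.001,0,0,0,0]]}}

```text
time_s: 19.0
position: [0.575, 0.145, 0.1258]
eef_rot: [-0.0, 0.969, 0.247, -0.002]
contact_force: [0.2, 0.3, -1.4]
width: 0.0424
grasp_force: 0.0
```

```bash
python3 st.py
```

```text
t 19.0 dist 49.4 lat -0.9 z 125.8 mm F out/lat/z [ 0.33 -0.19 -1.41] M [ 0.    0.02 -0.01] w [-0.0014  0.0041 -0.0004] g 0.0
```

Call:
{"name": "carry_out", "arguments": {"commands": [[0,0.001,-0.02,0,0,0,0],[0,0.001,-0.05,0,0,0,0],[0,0.001,-0.09,0,0,0,0],[0,0.001,-0.13,0,0,0,0],[0.01,0.001,-0.17,0,0,0,0],[0.02,0.001,-0.19,0,0,0,0],[0.03,0.04,-0.19,0,0,0,0],[0.03,0.08,-0.19,0,0,0,0],[0.03,0.12,-0.19,0,0,0,0],[0.03,0.15,-0.19,0,0,0,0]]}}

```text
time_s: 20.0
position: [0.6748, 0.0259, 0.3156]
eef_rot: [-0.0, 0.969, 0.246, -0.002]
contact_force: [0.2, -0.2, 0.1]
width: 0.0429
grasp_force: 0.0
```

Call:
{"name": "carry_out", "arguments": {"commands": [[0,0.02,0,0,0,0,0],[0,0.02,0,0,0,0,0],[0,0.02,0,0,0,0,0],[0,0.02,0,0,0,0,0]]}}

```text
time_s: 20.4
position: [0.6833, 0.0114, 0.3161]
eef_rot: [-0.0, 0.969, 0.247, -0.002]
contact_force: [0.1, 0.7, -0.0]
width: 0.0429
grasp_force: 0.0
```

```bash
python3 st.py
python3 - <<'E'
from h import *
c,im=snap("wrist","w9")
hsv=cv2.cvtColor(im,cv2.COLOR_BGR2HSV)
m=cv2.inRange(hsv,(100,120,40),(125,255,255)); n,l,s,ce=cv2.connectedComponentsWithStats(m)
print("blue",[(s[i].tolist(),ce[i].round(1).tolist()) for i in range(1,n) if s[i,4]>150])
a=np.radians(28.6);u=np.array([np.cos(a),np.sin(a),0]);v=np.array([np.sin(a),-np.cos(a),0]);O=np.array([.532,.1206,0])
def P(x,y,z): return tuple(np.round(proj(c,O-u*x/1e3+v*y/1e3+np.array([0,0,z/1e3])),1))
print("pin expected out",P(-3,-13.5,153.5),"level",P(0,-13.5,153.5))
for k in((0,-18,181),(0,18,181),(-155,-18,151),(-155,18,151),(-155,18,101),(-155,-18,101)): print(k,P(*k))
x,y=map(int,P(-2,-13.5,153.5)); 
m2=cv2.inRange(hsv,(8,120,120),(22,255,255))[y-14:y+15,x-16:x+17]
for r in m2: print("".join("#" if q else "." for q in r))
E
```

```text
t 20.4 dist 80.5 lat 168.3 z 316.1 mm F out/lat/z [ 0.39 -0.58 -0.02] M [-0.03  0.01  0.01] w [-0.0014  0.0029  0.0008] g 0.0
blue [([130, 101, 75, 161, 6767], [174.0, 182.9])]
pin expected out (np.float64(158.2), np.float64(249.4)) level (np.float64(158.7), np.float64(251.9))
(0, -18, 181) (np.float64(140.1), np.float64(264.9))
(0, 18, 181) (np.float64(176.2), np.float64(264.9))
(-155, -18, 151) (np.float64(127.9), np.float64(101.7))
(-155, 18, 151) (np.float64(166.3), np.float64(101.7))
(-155, 18, 101) (np.float64(188.7), np.float64(101.0))
(-155, -18, 101) (np.float64(155.6), np.float64(101.0))
.................................
.................................
.................................
.................................
.................................
.................................
.................................
.................................
.................................
.................................
.................................
.................................
.................................
.................................
.................................
.................................
.................................
.................................
.................................
.................................
.................................
.................................
.................................
.................................
.................................
.................................
.................................
................##...............
................##...............
```

The blue silhouette matches a square home pose (lip row 101 as predicted). The pin is on the far side from here, so I look from the front to check it.

Call:
{"name": "carry_out", "arguments": {"commands": [[0.015,-0.04,0,0,0,0,0],[0.015,-0.08,0,0,0,0,0],[0.015,-0.12,0.01,0,0,0,0],[0.015,-0.16,0.02,0,0,0,0],[0.015,-0.19,0.035,0,0,0,0],[0.015,-0.19,0.035,0,0,0,0],[0.015,-0.19,0.035,0,0,0,0]]}}

```text
time_s: 21.15
position: [0.605, 0.1853, 0.2811]
eef_rot: [0.0, 0.969, 0.248, -0.002]
contact_force: [-0.9, -0.6, -0.6]
width: 0.0429
grasp_force: 0.0
```

```bash
python3 st.py
python3 - <<'E'
from h import *
c,im=snap("wrist","w10")
hsv=cv2.cvtColor(im,cv2.COLOR_BGR2HSV)
a=np.radians(28.6);u=np.array([np.cos(a),np.sin(a),0]);v=np.array([np.sin(a),-np.cos(a),0]);O=np.array([.532,.1206,0])
def P(x,y,z): return tuple(np.round(proj(c,O-u*x/1e3+v*y/1e3+np.array([0,0,z/1e3])),1))
print("pin out tip",P(-4,-13.5,153.5),"level",P(0,-13.5,153.5),"plate top",P(-5,-18,181),P(-5,18,181))
x,y=map(int,P(-2,-13.5,153.5))
for yy in range(y-16,y+20):
    print(yy,"".join("B" if 100<=h<=125 and s>110 and w>30 else "P" if 8<=h<=24 and s>110 and w>60 else "k" if w<45 else "." for h,s,w in hsv[yy,x-25:x+45]))
print(x-25)
E
```

```text
t 21.15 dist 95.1 lat -21.9 z 281.1 mm F out/lat/z [-1.03  0.07 -0.62] M [-0.06  0.02  0.04] w [-0.0006  0.0033  0.0022] g 0.0
pin out tip (np.float64(335.2), np.float64(278.5)) level (np.float64(335.2), np.float64(282.0)) plate top (np.float64(331.1), np.float64(294.4)) (np.float64(371.1), np.float64(294.5))
264 .........k.PPPPP.....BBBBBBBBBBBBBBBBBBBBBBBBBBBBBBBBB...PPkkkkkkkkkkk
265 ....P......PPPPP.....BBBBBBBBBBBBBBBBBBBBBBBBBBBBBBBBB....Pkkkkkkkkkkk
266 ..PP.......PPPPP.....BBBBBBBBBBBBBBBBBBBBBBBBBBBBBBBBB....Pkkkkkkkkkkk
267 ...........PPPPP.....BBBBBBBBBBBBBBBBBBBBBBBBBBBBBBBBB....Pkkkkkkkkkkk
268 ...........PPPPP.....BBBBBBBBBBBBBBBBBBBBBBBBBBBBBBBBBB....kkkkkkkkkkk
269 ...........PPPPP.....BBBBBBBBBBBBBBBBBBBBBBBBBBBBBBBBBB....kkkkkkkkkkk
270 ..........PPPPPP.....BBBBBBBBBBBBBBBBBBBBBBBBBBBBBBBBBB....kkkkkkkkkkk
271 ..........PPPPPP.....BBBBBBBBBBBBBBBBBBBBBBBBBBBBBBBBBB....kkkkkkkkkkk
272 ..........PPPPPP.....BBBBBBBBBBBBBBBBBBBBBBBBBBBBBBBBBBB...kkkkkkkkkkk
273 P....P....PPPPPP.....BBBBBBBBBBBBBBBBBBBBBBBBBBBBBBBBBBB...kkkkkkkkkkk
274 ..........PPPPPP.....BBBBBBBBBBBBBB
[... 1214 characters left out ...]
BBBBBBBBBBBkkkkkkkkkk
291 ..........PPPPPP.....BBBBBBBBBBBBBBBBBBBBBBBBBBBBBBBBBBBBBBBBkkkkkkkkk
292 .........PPPPPPP.....BBBBBBBBBBBBBBBBBBBBBBBBBBBBBBBBBBBBBBBBkkkkkkkkk
293 .........PPPPPPP.....BBBBBBBBBBBBBBBBBBBBBBBBBBBBBBBBBBBBBBBBkkkkkkkkk
294 .........PPPPPPP.....BBBBBBBBBBBBBBBBBBBBBBBBBBBBBBBBBBBBBBBB.kkkkkkkk
295 .........PPPPPPP.....BBBBBBBBBBBBBBBBBBBBBBBBBBBBBBBBBBBBBBBB.kkkkkkkk
296 ........PPPPPPPP......BBBBBBB.................................kkkkkkkk
297 ........PPPPPPPP..............................................kkkkkkkk
298 .........PPPPPPP...................P.......PPP................kkkkkkkk
299 .........PPPPPPP...................PP......PPPP...............kkkkkkkk
310
```

Run:
```python
from h import *
im=load("w10")[1][:,:,::-1]
for y in range(274,283): print(y," ".join("%d,%d,%d"%tuple(im[y,x]) for x in range(329,345)))
```

```text
274 85,82,76 73,79,91 44,72,107 40,63,93 27,43,63 36,57,84 45,72,106 40,62,91 25,43,62 28,43,64 26,42,64 27,43,64 25,42,62 26,40,60 26,40,58 44,70,104
275 86,82,77 69,70,72 25,42,62 26,43,63 25,43,62 25,41,62 28,44,62 23,39,60 28,45,63 27,43,63 28,42,64 30,45,66 27,42,62 25,39,59 25,38,58 43,69,103
276 85,83,77 72,71,73 46,54,67 46,56,67 45,55,66 45,53,66 43,53,65 45,53,65 44,54,65 44,53,66 45,55,67 47,56,67 42,50,64 31,44,60 23,38,57 44,71,105
277 87,83,78 81,79,76 74,74,73 73,70,68 75,68,62 76,69,60 80,69,60 77,70,62 73,71,67 72,71,71 71,71,70 72,73,72 66,67,71 39,49,61 24,39,57 47,73,108
278 88,83,77 86,82,76 85,79,73 88,75,58 92,72,49 94,73,47 96,72,45 95,73,49 90,75,57 84,78,69 83,80,74 85,81,75 73,72,71 43,51,62 19,35,54 45,72,106
279 88,83,77 80,79,76 71,68,63 75,64,48 81,65,48 80,64,45 82,64,47 82,65,48 77,64,49 70,64,57 70,69,69 69,69,70 62,66,70 40,49,62 26,41,57 44,70,104
280 85,83,77 75,73,73 49,53,61 49,51,60 46,50,58 45,49,57 47,50,57 46,48,56 46,50,59 46,50,61 41,49,62 43,54,68 39,50,65 29,43,61 29,42,59 45,72,105
281 92,88,80 74,70,68 38,48,60 27,42,63 29,44,64 30,45,65 28,43,64 26,41,63 28,44,64 27,44,64 25,41,63 30,43,65 27,41,62 29,43,64 28,44,62 46,72,106
282 97,94,85 78,75,71 36,45,58 28,43,64 28,42,64 26,42,65 27,43,65 28,43,65 25,40,62 28,43,64 29,43,64 27,43,64 29,43,65 26,42,64 28,44,63 40,63,94
```

Brass shows inside the notch at (334,278), which is where the sprung-out tip is predicted (278.5; a pressed-in pin would be at 282). The bracket hangs square and the gripper is clear, so I hand it in.

```bash
python3 -c "
from plant import ctrl
print(ctrl.hand_in())"
```

```text
the job is handed in; nothing more can be done
None
```

The job is handed in: the blue bracket hangs square on the smaller post, tabs felt home against a hard stop, the brass pin seen sprung out in its notch, and the flask, tape and offcut never approached.

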